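Switch on the pottery stall's push lights in order

TASK

Light up the pottery stall: tip the hub's rocker fully on by pressing its green-dot end, then press the green, the red and the blue push light, in that order (they join the hub in the order they are pressed), each cap fully down so that it stays down. Press the lights where they stand without lifting or shifting them, and leave the yellow spare light and the wares around alone.

Things in the scene. Friction and masses are not known exactly. Their poses are not given: they have to be found in the camera images.
- rocker (a joint): Paddle rocker on the light hub, hinged across its middle, in rad: -0.26 is off (green-dot end up, as it starts, -0.26 to -0.20), +0.26 is fully on (green-dot end pressed down to its stop). It stays where it is left; about 3 N at the green dot moves it.
- rocker_on (a point): Green dot on the top face of the paddle's on end: press here. Grey paddle, 64 mm long (point x), 36 mm wide (point y), 8 mm thick. The dot is 22 mm from the hinge line; point x points along the paddle, away from the hinge; point z is out of its top face (the point tilts with the paddle). The dot is 64 mm above the table when off, 53 mm when fully on.
- hub: Light hub: fixed white box, 110 (x) x 80 (y) mm, its top 40 mm above the table, at any yaw. Origin: centre of its underside. The paddle rocker lies above its middle along its x, the green-dot end towards +x; the hinge line runs along y over the centre, 55 mm above the table.
- light_red: Loose round push light, one of the three to press: white housing 64 mm across and 19 mm high standing flat on the table, with a red round cap 44 mm across in the middle of its top. About 170 g (120 to 240 g). Origin: centre of its underside, z up through the cap. The cap's flat top is 27 mm above the origin when up, 21 mm when fully down.
- cap_red (a joint): How far the red light's cap is pressed down, in m: 0 to 0.001 as it starts (up), 0.006 fully down at its stop. It needs about 4 N and stays where it is left (no spring back).
- light_green: Loose round push light, one of the three to press: white housing 64 mm across and 19 mm high standing flat on the table, with a green round cap 44 mm across in the middle of its top. About 170 g (120 to 240 g). Origin: centre of its underside, z up through the cap. The cap's flat top is 27 mm above the origin when up, 21 mm when fully down.
- cap_green (a joint): How far the green light's cap is pressed down, in m: 0 to 0.001 as it starts (up), 0.006 fully down at its stop. It needs about 4 N and stays where it is left (no spring back).
- light_blue: Loose round push light, one of the three to press: white housing 64 mm across and 19 mm high standing flat on the table, with a blue round cap 44 mm across in the middle of its top. About 170 g (120 to 240 g). Origin: centre of its underside, z up through the cap. The cap's flat top is 27 mm above the origin when up, 21 mm when fully down.
- cap_blue (a joint): How far the blue light's cap is pressed down, in m: 0 to 0.001 as it starts (up), 0.006 fully down at its stop. It needs about 4 N and stays where it is left (no spring back).
- light_yellow: Loose round push light, the spare, to be left alone: white housing 64 mm across and 19 mm high standing flat on the table, with a yellow round cap 44 mm across in the middle of its top. About 170 g (120 to 240 g). Origin: centre of its underside, z up through the cap. The cap's flat top is 27 mm above the origin when up, 21 mm when fully down.
- cap_yellow (a joint): How far the yellow light's cap is pressed down, in m: 0 to 0.001 as it starts (up), 0.006 fully down at its stop. It needs about 4 N and stays where it is left (no spring back).
- turtle_brown: Bystander, loose: painted clay turtle, terracotta shell, 78 x 58 mm, 35 mm high. Origin at the middle of its underside.
- turtle_ochre: Bystander, loose: painted clay turtle, ochre shell, 78 x 58 mm, 35 mm high. Origin at the middle of its underside.
- bowls: Bystander, loose: stack of two terracotta bowls, 140 mm across, 76 mm high. Origin at the middle of its underside.
- cup: Bystander, loose: teal open cup, 80 mm across, 85 mm high. Origin at the middle of its underside.
- jar: Bystander, loose: small grey clay jar, 60 mm across, 72 mm high. Origin at the middle of its underside.
- phone: Bystander, loose: black mobile phone lying flat, 72 x 150 x 9 mm. Origin at the middle of its underside.
- brush: Bystander, loose: paint brush lying flat, about 180 mm long.
There are look-alikes about, which are no part of the job. What is shaped like the light_blue but purple is not meant. What is shaped like the light_red but purple is not meant.

How it is judged:
By the outcome, as a careful person would: the job done as asked, in the order asked, and still so for the second after the job is handed in, with the robot touching nothing.
It also fails if it takes over 56 s, if anything falls off the work surface, if the arm or the gripper's body presses on something with over 40 N, if the wrist force passes 120 N, or if a joint passes its speed limit or range.

ROBOT

A 6-joint arm with a two-finger parallel gripper is mounted at the origin on the work surface. World frame = base frame: x ahead of the robot, y to its left, z up, the work surface at z = 0. Lengths are in m, angles in rad, forces in N, time in s.
With the tool pointing down it reaches from about 0.3 to 0.875 m from the base axis. Payload 6.4 kg.
Tool frame: the origin (TCP) lies on the mounting face of the last link; the fingertips stand 173 mm ahead of it and the grasp point (between the pads) lies 155 mm ahead of it (ctrl.grip_point_offset is the distance from the TCP to the grasp point, in m); z points along the fingers, y is the line along which they close (so a half turn about z gives the same grasp; the last joint's range is limited). The gripper opens to 85 mm and grips with 20 to 120 N. Pads are 22 mm wide; open, the fingers measure 114 mm over their backs; the gripper's body (76 mm by 85 mm) begins 54 mm behind the grasp point. The pads swing forward as they close: fully open they stand 13 mm farther back than shut.
Start: joints at [-1.446, 0.181, 1.607, -0, 1.354, -0.206], TCP at [0.187, -0.544, 0.405] pointing down, gripper open.
Joint ranges: [-2.99, 2.99], [-0.89, 2.07], [0.3, 2.58], [-1.14, 4.28], [0, 2.63], [-3.12, 3.12]. Speed limits (rad/s): [2.57, 2.57, 3.01, 3.14, 3.14, 3.14].

INTERFACE

Orientations are given as a unit quaternion [w, x, y, z].
In Python, from bench import status, imaging, ctrl, models gives the robot as it stands.
- The arm moves only by the tool send_rows, never from a script. Its argument "commands" is a list that holds one entry, the list of rows, each a list of 6 numbers: the shift along the tool's x, y, z normalised to -1 to 1, where 1 is 3 cm, then the turn, a rotation vector about the tool's x, y, z normalised to -1 to 1, where 1 is 0.1 rad. A call has 1 to 8 rows; each row shifts and turns the commanded pose from where the row before left it, along the tool's axes as they then stand; what a row does not reach is not made up. A row lasts 1/12 s, in which the tool goes at most 41.7 mm and 7.16 degrees, less where a joint would pass 70% of its speed; a pose out of reach is approached as far as the arm can. A call with a number of a shift or a turn outside -1 to 1 is refused whole. A call with a gripper value outside its range is refused whole. "jaw" is the opening, from 0 (shut) to 1 (fully open), set as the call begins (left out, the last holds). The fingers move at their own pace and stop on an object; the grip force is fixed at half the most. Time passes only in rows, so rows that do not move let the fingers close. It gives the time, the measured TCP pose, the force, the opening and the grip force at its end, in the units of the state.
- status.get_obs(): the state, without advancing time (a new reading comes with each control period).
- imaging.camera(name): name is "scene" or "side" or "wrist"; returns a dict with "image" (480x640x3 uint8, blue, green, red), "depth" (480x640 float32, m along the optical axis (not along the pixel's ray), 0 where there is no reading), "mtx" (3x3 intrinsics, pixels), "pose" (4x4, takes a point from camera to world coordinates). Camera axes: x right, y down, z forward; pixel columns grow to the right and rows downward; lengths in m; the calibration is good to about 2 mm. A picture is of the moment at which its call begins.
- ctrl.hand_in(): hands the job in; it is judged then, once.
Trained networks look in a picture, given as the dict that the camera call returned (one of the last four; its "shot" number tells which), for a name from the list of things; names that differ only in an ending like _2 or _b are one class to them, and where a whole thing is asked for, a point or a joint stands for the part that bears it (a point fixed in the world has none). Each returns a list of dicts, best first, with "confidence" (0 to 1); they miss things now and then, are a little off and sometimes report something else, mostly with a low value. They report only what shows in the picture. A call takes as long as a camera call. They do not tell look-alikes from the thing itself.
- models.recognise(picture, name): "centre" ([column, row] in pixels, amid what is visible of it).
- models.regions_of(picture, name): "region" (480x640 bool, what is visible of it) and "centre" ([column, row] in pixels, amid what is visible of it).
The state is a dict: "time_s": time; "q": joint angles; "dq": joint speeds; "joint_efforts": joint torques, N m; "eef_pos": TCP position; "eef_rot": TCP orientation; "wrist_force": force on the tool from outside, world axes, zero at the start; "torque": the same for the moment, N m; "opening": opening from 0.0 (shut) to 1.0 (fully open); "grasp_force": force on a finger pad.
Only numpy, scipy, OpenCV 4.12 (cv2) and the standard library are available. Lean on these libraries where they do the work, as an engineer would, in place of code of your own. Each camera call takes 0.05 s, during which the arm holds its last target. There are 200 camera calls.

## Working session

There is one attempt and no reset: what is moved stays moved. The work goes in short steps, Python scripts to look and compute and a tool call to move; the robot and the scene stay as the last step left them, time stands still between calls to the robot, and variables do not carry over. Pictures are saved under pics/ and viewed, at most 10 in all, crops included, and the job is handed in when it is done.

Besides the shell and the picture viewer there is one more tool, called after "Emit:" by a JSON object that holds its "api" and its "payload". send_rows: Moves the arm, as the interface text tells. Its arguments: {"type":"object","properties":{"commands":{"type":"array"},"jaw":{"type":"number"}},"required":["commands"]}

```bash
mkdir -p pics; cat > h.py <<'E'
import numpy as np, cv2
from bench import status, imaging, ctrl, models
def world(p,u,v,z=None):
    K=p["mtx"];T=p["pose"]
    r=np.array([(u-K[0,2])/K[0,0],(v-K[1,2])/K[1,1],1.])
    if z is None:
        d=p["depth"][int(round(v)),int(round(u))]
        return T[:3,:3]@(r*d)+T[:3,3]
    w=T[:3,:3]@r
    return T[:3,3]+w*(z-T[2,3])/w[2]
E
python3 - <<'E'
from h import *
np.set_printoptions(precision=4,suppress=True)
ims=[]
for c in("scene","side"):
    p=imaging.camera(c); cv2.imwrite(f"pics/{c}0.png",p["image"]); print(c,p["pose"][:3,3])
    for n in("rocker_on","hub","light_red","light_green","light_blue","light_yellow"):
        for r in models.recognise(p,n)[:5]:
            u,v=r["centre"]; print(n,round(r["confidence"],2),np.round([u,v]),world(p,u,v))
s=status.get_obs(); print(s["time_s"],s["eef_pos"],s["eef_rot"],s["wrist_force"],ctrl.grip_point_offset)
E
```

```text
scene [ 1.0574 -0.7323  1.2514]
rocker_on 0.9 [349. 259.] [ 0.6434 -0.0247  0.059 ]
hub 0.54 [360. 167.] [0.4776 0.2756 0.0253]
light_red 0.69 [358. 168.] [0.4776 0.2638 0.0308]
light_red 0.65 [317. 159.] [0.3647 0.2224 0.0311]
light_red 0.48 [348. 259.] [ 0.6419 -0.0241  0.057 ]
light_green 0.61 [311. 196.] [0.4349 0.1032 0.0289]
light_blue 0.89 [234. 304.] [ 0.487  -0.2732  0.0254]
light_blue 0.87 [176. 321.] [ 0.407  -0.3855  0.0239]
light_blue 0.77 [208. 347.] [ 0.5121 -0.3927  0.0282]
light_blue 0.27 [207. 262.] [ 0.3483 -0.2199  0.0209]
light_yellow 0.65 [257. 256.] [ 0.441  -0.1351  0.027 ]
light_yellow 0.63 [210. 260.] [ 0.3537 -0.2139  0.0235]
side [0.4345 0.7179 0.9147]
rocker_on 0.82 [280. 234.] [ 0.6427 -0.0079  0.0632]
hub 0.76 [280. 244.] [0.6434 0.001  0.0411]
light_red 0.68 [280. 236.] [ 0.6423 -0.0044  0.0627]
light_red 0.65 [369. 299.] [0.4248 0.1162 0.0281]
light_red 0.58 [399. 364.] [0.3544 0.2589 0.029 ]
light_red 0.57 [341. 370.] [0.4639 0.2875 0.0267]
light_green 0.83 [368. 303.] [0.4264 0.1267 0.0303]
light_blue 0.91 [355. 155.] [ 0.5041 -0.3654  0.0206]
light_blue 0.58 [389. 158.] [ 0.4089 -0.3594  0.0257]
light_blue 0.56 [360. 178.] [ 0.4818 -0.2674  0.0257]
light_yellow 0.94 [376. 224.] [ 0.426  -0.1084  0.0244]
0.7 [ 0.1868 -0.5438  0.4047] [0.     0.9864 0.1646 0.    ] [-0.1119 -0.285   1.0769] 0.1547
```

```bash
ls .
```

```text
h.py
pics
```

View pics/scene0.png

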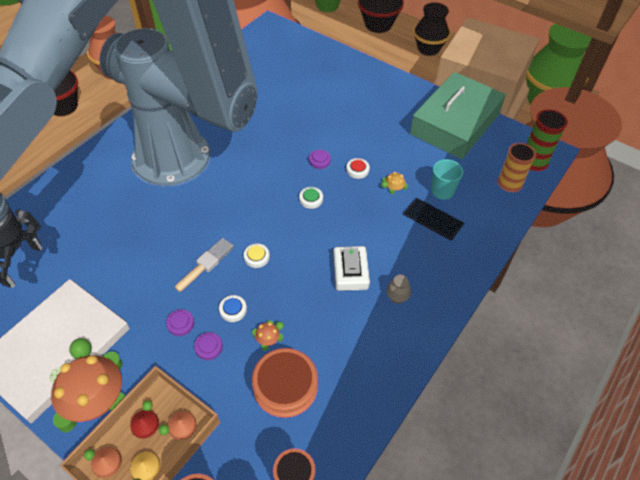

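View pics/side0.png

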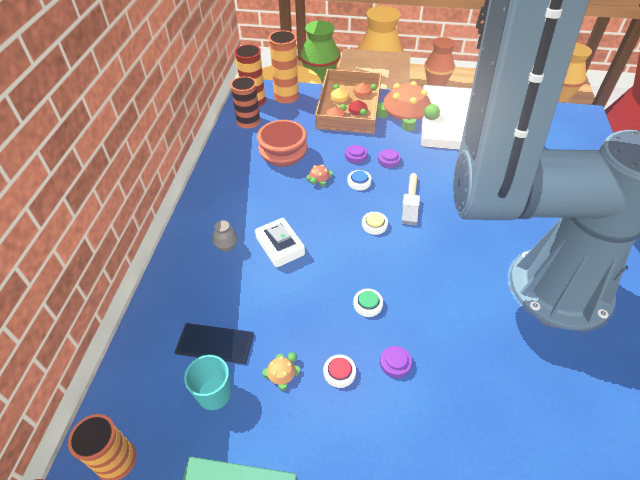

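Scene view: red light (358,168), green (311,197), yellow spare (257,256), blue (233,308) and the hub at (351,268). Purple look-alikes are at (319,159), (179,322) and (208,346). The white-housed, red-, green- and blue-capped ones match the description. I'll measure by cap colour and confirm in one enlarged crop.

```bash
cat >> h.py <<'E'
HUE={"red":[(0,8),(172,180)],"green":[(50,85)],"blue":[(100,116)],"yellow":[(18,33)]}
def blob(p,near,rad,col,smin=120,vmin=50):
    hsv=cv2.cvtColor(p["image"],cv2.COLOR_BGR2HSV)
    m=np.zeros(hsv.shape[:2],np.uint8)
    for a,b in HUE[col]: m|=cv2.inRange(hsv,(a,smin,vmin),(b,255,255))
    k=np.zeros_like(m); cv2.circle(k,tuple(int(x) for x in near),rad,255,-1)
    n,_,st,ce=cv2.connectedComponentsWithStats(m&k)
    if n<2: return None
    i=1+np.argmax(st[1:,4]); return ce[i],st[i,4]
E
python3 - <<'E'
from h import *
np.set_printoptions(precision=4,suppress=True)
P={"scene":{"red":(358,167),"green":(311,196),"blue":(233,308),"yellow":(257,254),"dot":(350,255)},
"side":{"red":(340,369),"green":(369,300),"blue":(359,178),"yellow":(375,221),"dot":(283,236)}}
crops=[]
for c in P:
    p=imaging.camera(c)
    for n,q in P[c].items():
        z=.064 if n=="dot" else .0268
        b=blob(p,q,13,"green" if n=="dot" else n,60 if n=="dot" else (170 if n=="blue" else 100))
        print(c,n,b and (b[0],b[1],world(p,*b[0],z)))
    # housing/hub via white region
    g=models.regions_of(p,"hub")
    for r in g[:2]: print("hub",r["confidence"],r["centre"],r["region"].sum())
    im=p["image"]
    for n in("red","green","blue","dot"):
        x,y=P[c][n]; crops.append(cv2.resize(im[y-25:y+25,x-25:x+25],(200,200),interpolation=cv2.INTER_CUBIC))
cv2.imwrite("pics/crop1.png",np.vstack([np.hstack(crops[:4]),np.hstack(crops[4:])]))
E
```

```text
scene red (array([357.7368, 165.1729]), np.int32(133), array([0.4701, 0.2756, 0.0268]))
scene green (array([310.7214, 194.6643]), np.int32(140), array([0.4289, 0.1082, 0.0268]))
scene blue (array([232.0922, 305.9951]), np.int32(206), array([ 0.4863, -0.2801,  0.0268]))
scene yellow (array([255.8564, 252.7795]), np.int32(195), array([ 0.4329, -0.1287,  0.0268]))
scene dot (array([350.6154, 251.3846]), np.int32(13), array([ 0.6356, -0.0055,  0.064 ]))
hub 0.8 [345.4, 268.3] 1384
side red (array([339.4097, 367.8571]), np.int32(371), array([0.4682, 0.2826, 0.0268]))
side green (array([368.1191, 299.2708]), np.int32(277), array([0.4268, 0.1158, 0.0268]))
side blue None
side yellow (array([376.6667, 225.6667]), np.int32(3), array([ 0.4247, -0.1008,  0.0268]))
side dot (array([282.1429, 235.0714]), np.int32(14), array([ 0.6376, -0.0062,  0.064 ]))
hub 0.83 [280.3, 240.1] 1454
```

View pics/crop1.png

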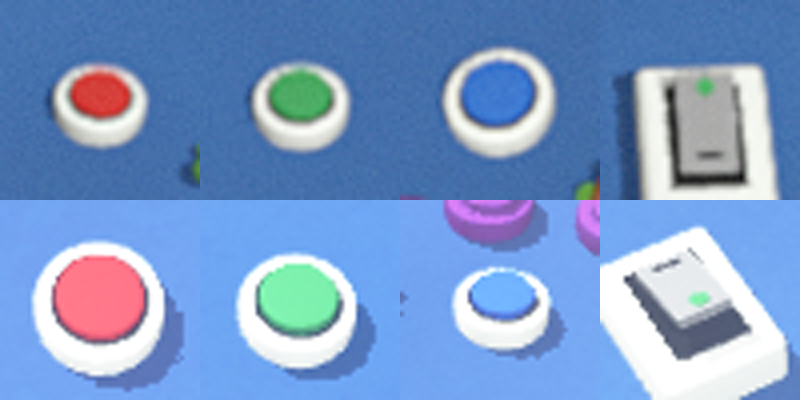

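The crops confirm it: red, green and blue caps in white housings, and the green dot on the paddle's raised end. I'm heading for the hub with the jaw shut.

Emit:
{"api": "send_rows", "payload": {"commands": [[[0.83,-0.5,0,0,0,0],[0.83,-0.5,0,0,0,0],[0.83,-0.5,0,0,0,0],[0.83,-0.5,0,0,0,0],[0.83,-0.5,0,0,0,0],[0.83,-0.5,0,0,0,0],[0.83,-0.5,0,0,0,0],[0.83,-0.5,0,0,0,0]]], "jaw": 0}}

```text
time_s: 1.57
eef_pos: [0.3369, -0.3644, 0.4049]
eef_rot: [0.0, 0.986, 0.165, 0.0]
wrist_force: [1.4, -0.6, 0.1]
opening: -0.001
grasp_force: 0.0
```

Emit:
{"api": "send_rows", "payload": {"commands": [[[0.83,-0.5,0,0,0,0],[0.83,-0.5,0,0,0,0],[0.83,-0.5,0,0,0,0],[0.83,-0.5,0,0,0,0],[0.83,-0.5,0,0,0,0],[0.83,-0.5,0,0,0,0],[0.83,-0.5,0,0,0,0],[0,0,0,0,0,0]]]}}

```text
time_s: 2.23
eef_pos: [0.469, -0.2064, 0.4049]
eef_rot: [-0.001, 0.986, 0.167, 0.001]
wrist_force: [0.2, 0.8, -0.4]
opening: -0.001
grasp_force: 0.0
```

```bash
python3 - <<'E'
from h import *
np.set_printoptions(precision=4,suppress=True)
p=imaging.camera("wrist"); cv2.imwrite("pics/wrist1.png",p["image"]); print(p["pose"],p["mtx"][0,0])
for n in("rocker_on","hub","light_blue","light_yellow"):
    for r in models.recognise(p,n)[:3]:
        u,v=r["centre"]; print(n,round(r["confidence"],2),np.round([u,v]),world(p,u,v))
E
```

```text
[[ 0.329  -0.8973 -0.2943  0.5459]
 [-0.9443 -0.3131 -0.1011 -0.1814]
 [-0.0014  0.3112 -0.9503  0.3749]
 [ 0.      0.      0.      1.    ]] 340.7309911559321
hub 0.71 [157.   4.] [ 0.5936 -0.0161  0.0271]
light_blue 0.95 [383. 207.] [ 0.4897 -0.2745  0.027 ]
light_blue 0.61 [480. 222.] [ 0.5083 -0.3773  0.0274]
light_blue 0.56 [441. 293.] [ 0.4196 -0.3751  0.0273]
light_yellow 0.81 [236. 213.] [ 0.4336 -0.131   0.0276]
```

View pics/wrist1.png

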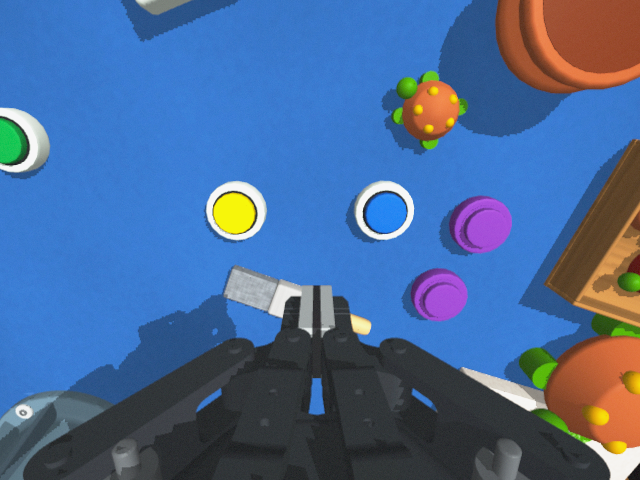

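Wrist view: yellow at (236,213), blue at (385,211) in its white housing, purple ones at (481,224) and (440,296), and a hub corner at the top left. I'm moving on to bring the hub into view.

Emit:
{"api": "send_rows", "payload": {"commands": [[[0.85,-0.6,0,0,0,0],[0.85,-0.6,0,0,0,0],[0.85,-0.6,0,0,0,0],[0.85,-0.6,0,0,0,0],[0.85,-0.6,0,0,0,0],[0.85,-0.6,0,0,0,0],[0.85,-0.5,0,0,0,0],[0,0,0,0,0,0]]]}}

```text
time_s: 3.15
eef_pos: [0.5976, -0.0332, 0.4047]
eef_rot: [-0.001, 0.986, 0.165, 0.001]
wrist_force: [-1.2, 0.4, -0.0]
opening: 0.0
grasp_force: 0.0
```

```bash
python3 - <<'E'
from h import *
np.set_printoptions(precision=4,suppress=True)
p=imaging.camera("wrist"); cv2.imwrite("pics/wrist2.png",p["image"])
for n,z in(("rocker_on",.06),("hub",.04),("light_green",.027),("light_yellow",.027)):
    for r in models.recognise(p,n)[:3]:
        u,v=r["centre"]; print(n,round(r["confidence"],2),np.round([u,v]),world(p,u,v))
        if n=="rocker_on":
            b=blob(p,(u,v),60,"green",60)
            print("dot",b and (b,world(p,*b[0],.064)))
s=status.get_obs(); print(s["time_s"],s["eef_pos"],s["eef_rot"],s["wrist_force"])
E
```

```text
rocker_on 0.75 [323. 156.] [ 0.6498 -0.0227  0.0614]
dot ((array([302.2857, 164.2987]), np.int32(154)), array([ 0.6372, -0.0075,  0.064 ]))
hub 0.69 [324. 150.] [ 0.6548 -0.0222  0.0594]
light_green 0.66 [155. 292.] [0.4416 0.1064 0.0261]
light_yellow 0.65 [160. 294.] [0.4428 0.0993 0.0282]
light_yellow 0.53 [362. 335.] [ 0.4596 -0.1409  0.0164]
light_yellow 0.39 [ 21. 220.] [0.4778 0.2591 0.0231]
3.4 [ 0.5953 -0.0368  0.4046] [ 0.0001  0.9865  0.1637 -0.0003] [-0.9756  0.5132  0.2036]
```

View pics/wrist2.png

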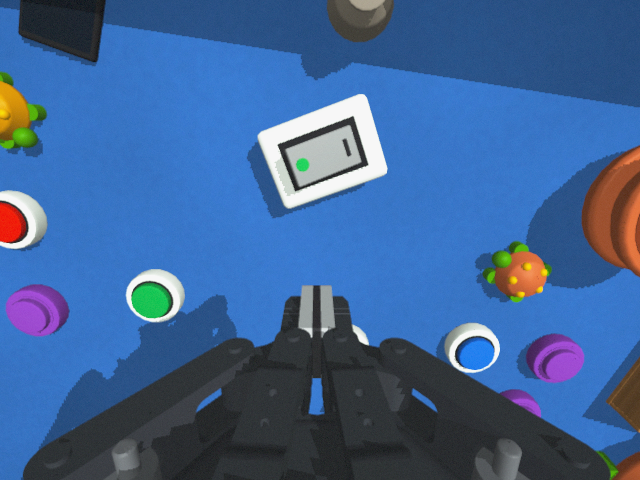

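Everything shows here: dot (302,164), paddle running from the bar mark at (347,147) to the dot, green cap (152,299), red cap (8,223, cut off) and blue cap (475,352). I'm working out positions and the first move.

```bash
python3 - <<'E'
from h import *
np.set_printoptions(precision=4,suppress=True)
p=imaging.camera("wrist")
d=world(p,*blob(p,(302,164),20,"green",60)[0],.064); b=world(p,347,147,.050)
print("dot",d,"bar",b)
x=(d-b)[:2]; x/=np.linalg.norm(x); print("dir",x)
for n,q in(("green",(152,299)),("blue",(475,352))):
    bb=blob(p,q,30,n,170); print(n,bb,world(p,*bb[0],.0268))
g=d[:2]+x*0.003
s=status.get_obs(); 
from scipy.spatial.transform import Rotation as R
w=s["eef_rot"]; M=R.from_quat([*w[1:],w[0]]).as_matrix()
print(s["eef_pos"],M)
print("units",M.T@np.array([*(g-s["eef_pos"][:2]),0])/.03, "paddle in tool",M.T@np.array([*x,0]))
E
```

```text
dot [ 0.6373 -0.0075  0.064 ] bar [ 0.661 -0.046  0.05 ]
dir [-0.5244  0.8514]
green (array([148.0261, 297.1903]), np.int32(1072)) [0.4303 0.1085 0.0268]
blue (array([473.8626, 349.4798]), np.int32(917)) [ 0.4872 -0.2766  0.0268]
[ 0.5953 -0.0368  0.4047] [[ 0.9464  0.3229 -0.0003]
 [ 0.3229 -0.9464 -0.0002]
 [-0.0004  0.0001 -1.    ]]
units [ 1.6168 -0.5711 -0.0006] paddle in tool [-0.2215 -0.9752 -0.    ]
```

Emit:
{"api": "send_rows", "payload": {"commands": [[[0.54,-0.19,0.5,0,0,0],[0.54,-0.19,0.9,0,0,0],[0.54,-0.19,0.9,0,0,0],[0,0,0.9,0,0,0],[0,0,0.9,0,0,0],[0,0,0.6,0,0,0],[0,0,0,0,0,0],[0,0,0,0,0,0]]]}}

```text
time_s: 4.12
eef_pos: [0.6357, -0.0043, 0.263]
eef_rot: [-0.0, 0.986, 0.164, -0.001]
wrist_force: [0.0, -0.3, 1.0]
opening: 0.0
grasp_force: 0.0
```

Emit:
{"api": "send_rows", "payload": {"commands": [[[0,0,0.2,0,0,0],[0,0,0.2,0,0,0],[0,0,0.15,0,0,0],[0,0,0.1,0,0,0],[0,0,0,0,0,0],[0,0,0,0,0,0]]]}}

```text
time_s: 4.62
eef_pos: [0.6362, -0.0034, 0.2442]
eef_rot: [-0.0, 0.986, 0.165, -0.0]
wrist_force: [-0.6, -0.6, -0.0]
opening: 0.001
grasp_force: 0.0
```

Emit:
{"api": "send_rows", "payload": {"commands": [[[0,0,0.1,0,0,0],[0,0,0.1,0,0,0],[0,0,0.1,0,0,0],[0,0,0.1,0,0,0],[0,0,0,0,0,0],[0,0,0,0,0,0]]]}}

```text
time_s: 5.12
eef_pos: [0.6362, -0.0035, 0.2318]
eef_rot: [0.0, 0.986, 0.165, -0.0]
wrist_force: [-0.4, -0.4, 0.0]
opening: -0.002
grasp_force: 0.0
```

Emit:
{"api": "send_rows", "payload": {"commands": [[[0,0,0.05,0,0,0],[0,0,0.05,0,0,0],[0,0,0,0,0,0],[0,0,0,0,0,0]]]}}

```text
time_s: 5.45
eef_pos: [0.6361, -0.0034, 0.2292]
eef_rot: [-0.0, 0.986, 0.165, -0.0]
wrist_force: [-1.2, 1.7, 2.7]
opening: 0.001
grasp_force: 1.7
```

Emit:
{"api": "send_rows", "payload": {"commands": [[[0,0,0.1,0,0,0],[0,0,0.1,0,0,0],[0,0,0.05,0,0,0],[0,0,0,0,0,0],[0,0,0,0,0,0]]]}}

```text
time_s: 5.87
eef_pos: [0.6366, -0.0035, 0.2269]
eef_rot: [0.0, 0.986, 0.165, 0.0]
wrist_force: [-19.2, 3.2, 37.3]
opening: 0.001
grasp_force: 20.0
```

Emit:
{"api": "send_rows", "payload": {"commands": [[[0,0,0.05,0,0,0],[0,0,0,0,0,0],[0,0,0,0,0,0]]]}}

```text
time_s: 6.12
eef_pos: [0.6367, -0.0035, 0.2267]
eef_rot: [0.001, 0.986, 0.165, 0.0]
wrist_force: [-22.9, 1.9, 45.7]
opening: -0.0
grasp_force: 24.3
```

Emit:
{"api": "send_rows", "payload": {"commands": [[[0,0,-0.2,0,0,0],[0,0,-0.5,0,0,0],[0,0,-0.9,0,0,0],[-0.5,0.2,-0.9,0,0,0],[-0.5,0.2,-0.9,0,0,0],[-0.5,0.2,-0.9,0,0,0],[0,0,0,0,0,0]]]}}

```text
time_s: 6.7
eef_pos: [0.5999, -0.037, 0.3551]
eef_rot: [0.002, 0.986, 0.164, 0.004]
wrist_force: [2.0, -0.1, 1.4]
opening: 0.0
grasp_force: 0.0
```

```bash
python3 - <<'E'
from h import *
np.set_printoptions(precision=4,suppress=True)
p=imaging.camera("wrist");q=imaging.camera("side");r=imaging.camera("scene")
b=blob(p,(302,150),60,"green",60); print(b,world(p,*b[0],.053),world(p,*b[0]))
u,v=b[0].astype(int)
a=cv2.resize(p["image"][v-60:v+60,u-60:u+60],(400,400),interpolation=cv2.INTER_CUBIC)
c=cv2.resize(q["image"][205:265,250:310],(400,400),interpolation=cv2.INTER_CUBIC)
cv2.imwrite("pics/rock.png",np.hstack([a,c]))
for c,k,rad in((q,(283,236),13),(r,(350,253),13)):
    b=blob(c,k,rad,"green",60); print(b)
s=status.get_obs(); print(s["eef_pos"],s["time_s"])
E
```

```text
(array([289.5833, 174.0056]), np.int32(180)) [ 0.6358 -0.0058  0.053 ] [ 0.6361 -0.0059  0.0547]
(array([282.95, 239.1 ]), np.int32(20))
(array([350.5, 253. ]), np.int32(12))
[ 0.5994 -0.0353  0.3489] 6.85
```

View pics/rock.png

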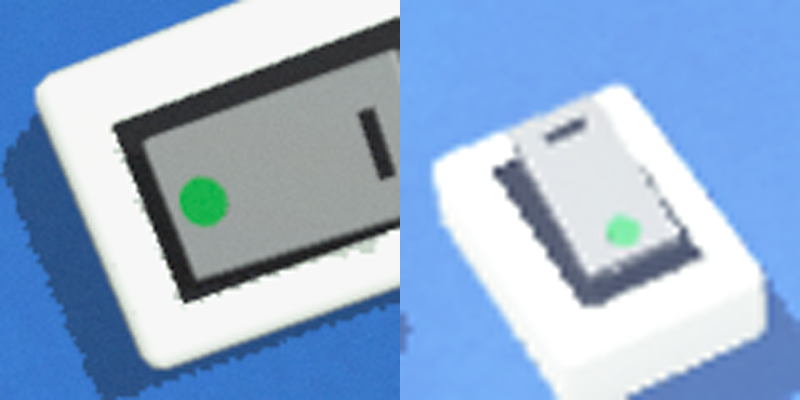

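The rocker is tipped on: the dot has sunk to about 54 mm and it met the stop firmly. The green light is next, with a closer look before pressing.

Emit:
{"api": "send_rows", "payload": {"commands": [[[-0.78,-0.9,0,0,0,0],[-0.78,-0.9,0,0,0,0],[-0.78,-0.9,0,0,0,0],[-0.78,-0.9,0,0,0,0],[-0.78,-0.9,0,0,0,0],[-0.78,-0.9,0,0,0,0],[-0.78,-0.9,0,0,0,0],[0,0,0,0,0,0]]]}}

```text
time_s: 7.52
eef_pos: [0.3783, 0.093, 0.3463]
eef_rot: [-0.001, 0.986, 0.166, -0.004]
wrist_force: [-0.8, -0.3, -0.1]
opening: 0.002
grasp_force: 0.0
```

```bash
cat >> h.py <<'E'
from scipy.spatial.transform import Rotation as R
def units(xy):
    s=status.get_obs(); w=s["eef_rot"]; M=R.from_quat([*w[1:],w[0]]).as_matrix()
    return s["time_s"],s["eef_pos"],M.T@np.array([*(np.array(xy)-s["eef_pos"][:2]),0])/.03
E
python3 - <<'E'
from h import *
np.set_printoptions(precision=4,suppress=True)
p=imaging.camera("wrist")
K=p["mtx"];T=p["pose"]
for n,q in(("green",(.4303,.1085)),("red",(.469,.279))):
    c=T[:3,:3].T@(np.array([*q,.027])-T[:3,3]); u=K@c/c[2]
    b=blob(p,u[:2],45,n,150); 
    if b: 
        g=world(p,*b[0],.0268); print(n,u[:2],b,g,world(p,*b[0]),units(g[:2]))
E
```

```text
green [318.9026 153.71  ] (array([316.1897, 156.0645]), np.int32(2172)) [0.4277 0.11   0.0268] [0.4278 0.11   0.0278] (7.5667, array([0.3807, 0.092 , 0.3473]), array([ 1.6787, -0.0511, -0.0054]))
red [119.4877  26.1191] (array([124.233 ,  29.1266]), np.int32(3064)) [0.4682 0.2755 0.0268] [0.4682 0.2756 0.0265] (7.5667, array([0.3807, 0.092 , 0.3473]), array([ 4.7608, -4.8201, -0.0074]))
```

Emit:
{"api": "send_rows", "payload": {"commands": [[[0.56,-0.02,0.5,0,0,0],[0.56,-0.02,0.9,0,0,0],[0.56,-0.01,0.9,0,0,0],[0,0,0.9,0,0,0],[0,0,0.8,0,0,0],[0,0,0.3,0,0,0],[0,0,0,0,0,0],[0,0,0,0,0,0]]]}}

```text
time_s: 8.23
eef_pos: [0.4308, 0.1081, 0.2198]
eef_rot: [-0.0, 0.986, 0.165, -0.001]
wrist_force: [0.5, 0.5, 0.7]
opening: -0.001
grasp_force: 0.0
```

Emit:
{"api": "send_rows", "payload": {"commands": [[[0,0,0.1,0,0,0],[0,0,0.1,0,0,0],[0,0,0.1,0,0,0],[0,0,0.05,0,0,0],[0,0,0.05,0,0,0],[0,0,0,0,0,0],[0,0,0,0,0,0]]]}}

```text
time_s: 8.82
eef_pos: [0.4304, 0.1083, 0.2083]
eef_rot: [0.0, 0.986, 0.165, 0.0]
wrist_force: [-0.5, -0.3, 0.4]
opening: 0.007
grasp_force: 0.0
```

Emit:
{"api": "send_rows", "payload": {"commands": [[[0,0,0.1,0,0,0],[0,0,0.1,0,0,0],[0,0,0.1,0,0,0],[0,0,0.05,0,0,0],[0,0,0,0,0,0],[0,0,0,0,0,0]]]}}

```text
time_s: 9.32
eef_pos: [0.4303, 0.1082, 0.1975]
eef_rot: [-0.0, 0.986, 0.165, -0.0]
wrist_force: [0.5, -0.2, 0.2]
opening: -0.0
grasp_force: 0.0
```

Emit:
{"api": "send_rows", "payload": {"commands": [[[0,0,0.04,0,0,0],[0,0,0.04,0,0,0],[0,0,0,0,0,0],[0,0,0,0,0,0]]]}}

```text
time_s: 9.65
eef_pos: [0.4303, 0.1082, 0.1952]
eef_rot: [-0.0, 0.986, 0.165, -0.0]
wrist_force: [-0.1, 0.5, 0.1]
opening: 0.003
grasp_force: 0.0
```

Emit:
{"api": "send_rows", "payload": {"commands": [[[0,0,0.04,0,0,0],[0,0,0.04,0,0,0],[0,0,0,0,0,0],[0,0,0,0,0,0]]]}}

```text
time_s: 9.98
eef_pos: [0.4306, 0.1083, 0.1942]
eef_rot: [0.0, 0.986, 0.165, -0.0]
wrist_force: [-7.8, -1.4, 21.0]
opening: 0.0
grasp_force: 10.6
```

Emit:
{"api": "send_rows", "payload": {"commands": [[[0,0,0.04,0,0,0],[0,0,0,0,0,0],[0,0,0,0,0,0]]]}}

```text
time_s: 10.23
eef_pos: [0.4308, 0.1083, 0.194]
eef_rot: [0.0, 0.986, 0.165, -0.0]
wrist_force: [-13.1, -0.7, 35.9]
opening: -0.003
grasp_force: 17.9
```

Emit:
{"api": "send_rows", "payload": {"commands": [[[0,0,-0.3,0,0,0],[0,0,-0.8,0,0,0],[0,0,-0.9,0,0,0],[0.2,-0.5,-0.8,0,0,0],[0.2,-0.8,-0.6,0,0,0],[0.2,-0.9,-0.5,0,0,0],[0.2,-0.9,-0.4,0,0,0],[0.2,-0.9,0,0,0,0]]]}}

```text
time_s: 10.9
eef_pos: [0.4205, 0.2329, 0.3236]
eef_rot: [-0.0, 0.986, 0.164, 0.003]
wrist_force: [0.8, 0.4, -0.0]
opening: 0.0
grasp_force: 0.0
```

Emit:
{"api": "send_rows", "payload": {"commands": [[[0.2,-0.7,0,0,0,0],[0,0,0,0,0,0],[0,0,0,0,0,0]]]}}

```text
time_s: 11.15
eef_pos: [0.4183, 0.254, 0.3204]
eef_rot: [0.0, 0.986, 0.166, -0.0]
wrist_force: [0.1, -0.8, 0.8]
opening: -0.003
grasp_force: 0.0
```

```bash
python3 - <<'E'
from h import *
np.set_printoptions(precision=4,suppress=True)
p=imaging.camera("wrist"); cv2.imwrite("pics/wrist3.png",p["image"])
K=p["mtx"];T=p["pose"]
for n,q in(("green",(.4277,.11)),("red",(.469,.2755))):
    c=T[:3,:3].T@(np.array([*q,.027])-T[:3,3]); u=K@c/c[2]; print(n,u)
    b=blob(p,u[:2],45,n,150); 
    if b: 
        g=world(p,*b[0],.0268); print(b,g,world(p,*b[0]),units(g[:2]))
q=imaging.camera("side"); b=blob(q,(369,300),13,"green",100); print(b)
r=imaging.camera("scene"); b=blob(r,(311,196),13,"green",100); print(b)
cv2.imwrite("pics/c2.png",cv2.resize(q["image"][270:400,300:430],(600,600),interpolation=cv2.INTER_CUBIC))
E
```

```text
green [479.3799 271.1724   1.    ]
(array([475.9577, 268.1214]), np.int32(1771)) [0.4292 0.1139 0.0268] [0.428  0.111  0.0221] (11.2, array([0.4184, 0.2532, 0.3203]), array([-1.1733,  4.5086,  0.0027]))
red [309.2855 158.3684   1.    ]
(array([306.4989, 156.7798]), np.int32(2630)) [0.4694 0.2779 0.0268] [0.4693 0.2779 0.0262] (11.2, array([0.4184, 0.2532, 0.3203]), array([ 1.875 , -0.2216, -0.0016]))
(array([360.5172, 301.4138]), np.int32(29))
(array([310.8195, 195.    ]), np.int32(133))
```

View pics/wrist3.png

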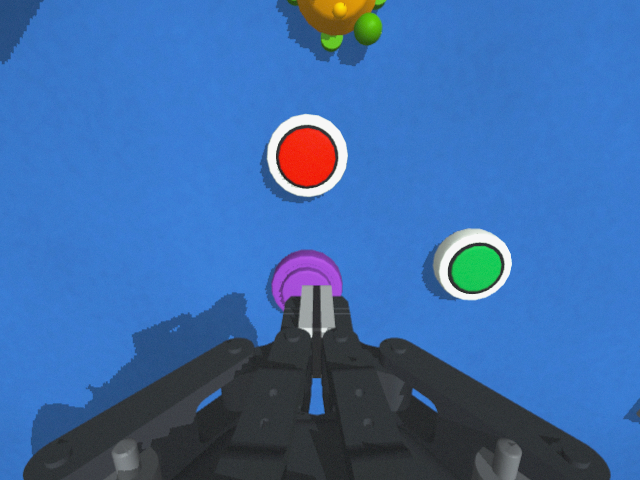

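Green (475,265) is down (cap at 22 mm) and hasn't moved. Red is at (307,157), with a purple look-alike behind it. Pressing red.

Emit:
{"api": "send_rows", "payload": {"commands": [[[0.63,-0.08,0.3,0,0,0],[0.63,-0.07,0.6,0,0,0],[0.61,-0.07,0.8,0,0,0],[0,0,0.8,0,0,0],[0,0,0.7,0,0,0],[0,0,0.3,0,0,0],[0,0,0,0,0,0],[0,0,0,0,0,0]]]}}

```text
time_s: 11.97
eef_pos: [0.4698, 0.2771, 0.2158]
eef_rot: [0.0, 0.986, 0.164, -0.0]
wrist_force: [-0.3, -0.8, -0.4]
opening: 0.0
grasp_force: 0.0
```

Emit:
{"api": "send_rows", "payload": {"commands": [[[0,0,0.1,0,0,0],[0,0,0.1,0,0,0],[0,0,0.1,0,0,0],[0,0,0.08,0,0,0],[0,0,0,0,0,0],[0,0,0,0,0,0]]]}}

```text
time_s: 12.47
eef_pos: [0.4695, 0.2778, 0.2043]
eef_rot: [0.0, 0.986, 0.165, -0.0]
wrist_force: [0.0, -0.4, -0.8]
opening: 0.003
grasp_force: 0.0
```

Emit:
{"api": "send_rows", "payload": {"commands": [[[0,0,0.1,0,0,0],[0,0,0.1,0,0,0],[0,0,0.06,0,0,0],[0,0,0.06,0,0,0],[0,0,0,0,0,0],[0,0,0,0,0,0]]]}}

```text
time_s: 12.97
eef_pos: [0.4695, 0.2777, 0.1945]
eef_rot: [0.0, 0.986, 0.165, -0.0]
wrist_force: [0.4, 0.3, 0.4]
opening: -0.001
grasp_force: 0.4
```

Emit:
{"api": "send_rows", "payload": {"commands": [[[0,0,0.04,0,0,0],[0,0,0,0,0,0],[0,0,0,0,0,0]]]}}

```text
time_s: 13.22
eef_pos: [0.4696, 0.2778, 0.1944]
eef_rot: [0.0, 0.986, 0.165, -0.0]
wrist_force: [-3.3, -0.9, 10.2]
opening: -0.003
grasp_force: 5.1
```

Emit:
{"api": "send_rows", "payload": {"commands": [[[0,0,0.05,0,0,0],[0,0,0,0,0,0],[0,0,0,0,0,0]]]}}

```text
time_s: 13.47
eef_pos: [0.4698, 0.2779, 0.1942]
eef_rot: [0.0, 0.986, 0.165, -0.0]
wrist_force: [-7.6, -4.2, 23.2]
opening: -0.002
grasp_force: 11.6
```

Red met its stop. Lifting and moving to blue.

Emit:
{"api": "send_rows", "payload": {"commands": [[[0,0,-0.3,0,0,0],[0,0,-0.8,0,0,0],[0,0,-0.9,0,0,0],[-0.2,0.5,-0.8,0,0,0],[-0.3,0.8,-0.6,0,0,0],[-0.37,0.93,-0.5,0,0,0],[-0.37,0.93,-0.3,0,0,0],[-0.37,0.93,0,0,0,0]]]}}

```text
time_s: 14.13
eef_pos: [0.464, 0.145, 0.3203]
eef_rot: [0.0, 0.986, 0.165, 0.002]
wrist_force: [0.6, -0.3, -0.3]
opening: 0.0
grasp_force: 0.0
```

Emit:
{"api": "send_rows", "payload": {"commands": [[[-0.37,0.93,0,0,0,0],[-0.37,0.93,0,0,0,0],[-0.37,0.93,0,0,0,0],[-0.37,0.93,0,0,0,0],[-0.37,0.93,0,0,0,0],[-0.37,0.93,0,0,0,0],[-0.37,0.93,0,0,0,0],[-0.37,0.93,0,0,0,0]]]}}

```text
time_s: 14.8
eef_pos: [0.4516, -0.0952, 0.3178]
eef_rot: [-0.0, 0.986, 0.165, -0.0]
wrist_force: [0.5, -0.6, 0.3]
opening: 0.003
grasp_force: 0.0
```

Emit:
{"api": "send_rows", "payload": {"commands": [[[-0.37,0.93,0,0,0,0],[-0.37,0.93,0,0,0,0],[-0.37,0.93,0,0,0,0],[-0.37,0.93,0,0,0,0],[-0.37,0.93,0,0,0,0],[-0.37,0.93,0,0,0,0],[0,0,0,0,0,0],[0,0,0,0,0,0]]]}}

```text
time_s: 15.47
eef_pos: [0.4431, -0.2751, 0.3176]
eef_rot: [-0.0, 0.987, 0.163, -0.0]
wrist_force: [1.1, 0.4, -0.1]
opening: 0.001
grasp_force: 0.0
```

```bash
python3 - <<'E'
from h import *
np.set_printoptions(precision=4,suppress=True)
p=imaging.camera("wrist"); cv2.imwrite("pics/wrist4.png",p["image"])
K=p["mtx"];T=p["pose"]
c=T[:3,:3].T@(np.array([.488,-.276,.027])-T[:3,3]); u=K@c/c[2]; print(u)
b=blob(p,u[:2],30,"blue",215); g=world(p,*b[0],.0268); print(b,g,world(p,*b[0]),units(g[:2]))
for r in models.recognise(p,"light_blue")[:3]: print(r["confidence"],r["centre"],world(p,*r["centre"]))
E
```

```text
[334.7555 175.8983   1.    ]
(array([336.2811, 183.3756]), np.int32(1174)) [ 0.483  -0.2791  0.0268] [ 0.483  -0.2791  0.0269] (15.5167, array([ 0.4432, -0.2739,  0.3175]), array([ 1.1984,  0.5927, -0.0016]))
0.95 [336.2, 177.6] [ 0.4872 -0.2774  0.0273]
0.6 [416.1, 290.3] [ 0.4195 -0.3738  0.028 ]
0.59 [468.8, 195.0] [ 0.5076 -0.3796  0.0264]
```

View pics/wrist4.png

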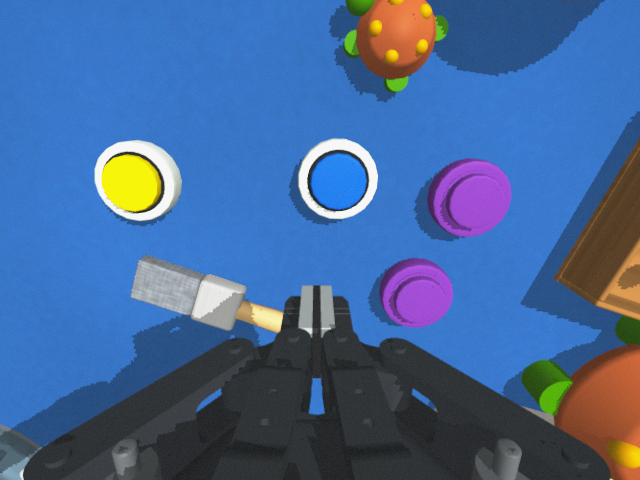

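Blue is at (338,180) in its white housing, the one meant; the purple ones at (470,197) and (417,293) aren't. Pressing blue.

Emit:
{"api": "send_rows", "payload": {"commands": [[[0.43,0.2,0.3,0,0,0],[0.43,0.2,0.6,0,0,0],[0.43,0.2,0.8,0,0,0],[0,0,0.8,0,0,0],[0,0,0.6,0,0,0],[0,0,0.3,0,0,0],[0,0,0,0,0,0],[0,0,0,0,0,0]]]}}

```text
time_s: 16.23
eef_pos: [0.4862, -0.2775, 0.2162]
eef_rot: [-0.0, 0.986, 0.165, -0.0]
wrist_force: [-0.3, -0.0, -0.4]
opening: 0.002
grasp_force: 0.0
```

Emit:
{"api": "send_rows", "payload": {"commands": [[[0,0,0.1,0,0,0],[0,0,0.1,0,0,0],[0,0,0.1,0,0,0],[0,0,0.08,0,0,0],[0,0,0,0,0,0],[0,0,0,0,0,0]]]}}

```text
time_s: 16.73
eef_pos: [0.486, -0.2784, 0.2046]
eef_rot: [-0.0, 0.986, 0.165, -0.0]
wrist_force: [0.6, 0.1, 0.3]
opening: -0.0
grasp_force: 0.0
```

Emit:
{"api": "send_rows", "payload": {"commands": [[[0,0,0.1,0,0,0],[0,0,0.1,0,0,0],[0,0,0.06,0,0,0],[0,0,0.06,0,0,0],[0,0,0.04,0,0,0],[0,0,0,0,0,0],[0,0,0,0,0,0]]]}}

```text
time_s: 17.32
eef_pos: [0.4863, -0.2786, 0.1944]
eef_rot: [0.0, 0.986, 0.165, 0.0]
wrist_force: [-1.4, 0.4, 6.7]
opening: 0.001
grasp_force: 3.4
```

Emit:
{"api": "send_rows", "payload": {"commands": [[[0,0,0.05,0,0,0],[0,0,0,0,0,0],[0,0,0,0,0,0]]]}}

```text
time_s: 17.57
eef_pos: [0.4864, -0.2786, 0.1943]
eef_rot: [0.0, 0.986, 0.165, 0.0]
wrist_force: [-4.9, 3.8, 19.4]
opening: -0.003
grasp_force: 9.5
```

Blue met its stop too. Lifting to a viewpoint that shows the hub and all the lights, for a final check.

Emit:
{"api": "send_rows", "payload": {"commands": [[[0,0,-0.3,0,0,0],[0,0,-0.8,0,0,0],[0,0,-0.95,0,0,0],[0,0,-0.95,0,0,0],[0.4,-0.5,-0.9,0,0,0],[0.4,-0.5,-0.9,0,0,0],[0.5,-0.5,-0.9,0,0,0],[0.5,-0.6,-0.8,0,0,0]]]}}

```text
time_s: 18.23
eef_pos: [0.5168, -0.2007, 0.389]
eef_rot: [0.0, 0.986, 0.164, 0.0]
wrist_force: [0.5, -0.6, -0.2]
opening: 0.002
grasp_force: 0.0
```

Emit:
{"api": "send_rows", "payload": {"commands": [[[0.5,-0.7,-0.5,0,0,0],[0.6,-0.7,0,0,0,0],[0.5,-0.8,0,0,0,0],[0.5,-0.8,0,0,0,0],[0.5,-0.8,0,0,0,0],[0.5,-0.8,0,0,0,0],[0,0,0,0,0,0],[0,0,0,0,0,0]]]}}

```text
time_s: 18.9
eef_pos: [0.5598, -0.0391, 0.4019]
eef_rot: [-0.0, 0.986, 0.166, -0.0]
wrist_force: [-0.1, -1.3, -0.9]
opening: -0.0
grasp_force: 0.0
```

```bash
python3 - <<'E'
from h import *
np.set_printoptions(precision=4,suppress=True)
p=imaging.camera("wrist"); cv2.imwrite("pics/wrist5.png",p["image"])
K=p["mtx"];T=p["pose"]
def patch(q,r):
    c=T[:3,:3].T@(np.array(q)-T[:3,3]); u,v=(K@c/c[2])[:2].astype(int)
    if not(0<=u<640 and 0<=v<480): return None
    return (u,v),np.array([world(p,i,j) for j in range(max(0,v-r),min(480,v+r+1)) for i in range(max(0,u-r),min(640,u+r+1)) if p["depth"][j,i]>0])
for n,q in(("green",(.428,.11,.021)),("red",(.469,.278,.021)),("blue",(.4855,-.2785,.021)),("yellow",(.433,-.13,.027)),("table",(.5,.05,0))):
    r=patch(q,4)
    if r: print(n,r[0],np.median(r[1][:,2]))
d=np.array([-.5244,.8514]);d0=np.array([.6366,-.0065])
for s in(-40,-30,-20,-10,0,5):
    r=patch((*(d0+d*s/1000),.055),2); print("paddle",s,np.median(r[1][:,2]))
print(status.get_obs()["eef_pos"])
E
```

```text
green (np.int64(151), np.int64(269)) 0.021568532026908394
blue (np.int64(484), np.int64(325)) 0.021185711574907118
yellow (np.int64(352), np.int64(329)) 0.2602060309363833
table (np.int64(223), np.int64(222)) 0.0004489142633435361
paddle -40 0.06476888582027857
paddle -30 0.0617090338185855
paddle -20 0.05909125564848894
paddle -10 0.056535234973195736
paddle 0 0.054459601576324956
paddle 5 0.052928508996708756
[ 0.5597 -0.0401  0.4019]
```

View pics/wrist5.png

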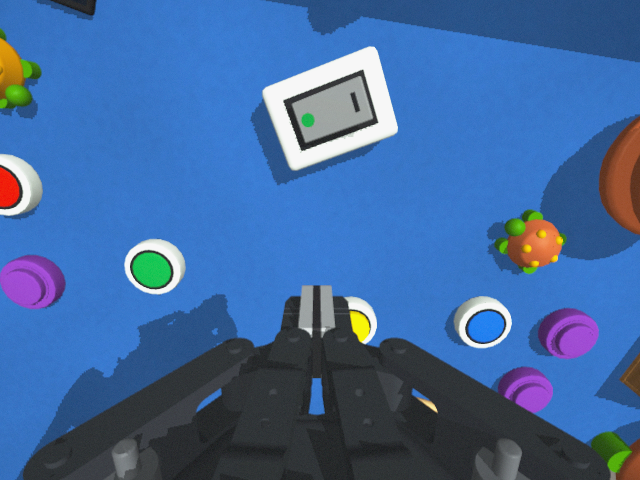

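```bash
python3 - <<'E'
from h import *
p=imaging.camera("wrist")
print(np.median([world(p,u,v)[2] for u in range(0,10) for v in range(182,194)]), np.median([world(p,u,v)[2] for u in range(148,156) for v in range(264,272)]), status.get_obs()["wrist_force"])
E
```

```text
0.02176097479688252 0.021526285466130946 [ 0.1643654  -0.80603562  0.2390037 ]
```

All caps read about 21–22 mm (fully down), the paddle slope is 0.26, nothing else has moved and the arm is clear. Handing in.

```bash
python3 -c "
from bench import ctrl
print(ctrl.hand_in())"
```

```text
the job is handed in; nothing more can be done
None
```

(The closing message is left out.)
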